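# Clear the laundry shelf and hold it up for fixing

## Robot

A 7-joint arm with a two-finger parallel gripper is mounted at the origin on the work surface. World frame = base frame: x ahead of the robot, y to its left, z up, the work surface at z = 0. Lengths are in m, angles in rad, forces in N, time in s.
With the tool pointing down it reaches from about 0.35 to 0.9 m from the base axis. Payload 8.1 kg.
Tool frame: the origin (TCP) lies midway between the tips of the shut fingers; the grasp point (between the pads) lies 19 mm behind it; z points along the fingers, y is the line along which they close (so a half turn about z gives the same grasp; the last joint's range is limited). The gripper opens to 92 mm and grips with 3 to 60 N. Pads are 19 mm wide; open, the fingers measure 130 mm over their backs; the gripper's body (75 mm by 190 mm) begins 47 mm behind the grasp point.
Start: joints at [1.19, 0.434, 0.025, 1.573, -0.012, 1.134, -0.075], TCP at [0.171, -0.601, 0.201] pointing down, gripper open.
Joint ranges: [-2.62, 2.62], [-0.44, 2.09], [-1.27, 1.32], [0.08, 2.57], [-1.32, 4.46], [0.12, 2], [-2.74, 2.74]. Speed limits (rad/s): [2.22, 2.22, 3.01, 3.01, 3.14, 3.14, 3.14].

## Interface

Orientations are given as a rotation vector (axis times angle).
In Python, from cell import arm gives the robot as it stands.
- The arm moves only by the tool carry_out, never from a script. Its arguments are lists of equal length, an entry for each row: "claw": the finger opening in cm, from 0 to 9.18; "delta_pos": the shift along the tool's x, y, z in cm, a list of three; "angular": the turn, a rotation vector about the tool's x, y, z in rad, a list of three. In form: {"claw": [claw, ...], "delta_pos": [[dx, dy, dz], ...], "angular": [[ax, ay, az], ...]}. A call has 1 to 20 rows; each row shifts and turns the commanded pose from where the row before left it, along the tool's axes as they then stand; what a row does not reach is not made up. A row lasts 1/10 s, in which the tool goes at most 50 mm and 8.59 degrees, less where a joint would pass 70% of its speed; a pose out of reach is approached as far as the arm can. A call with a gripper value outside its range is refused whole. The fingers move at their own pace and stop on an object; "force" is the grip in N (left out, the last holds). Time passes only in rows, so rows that do not move let the fingers close. It gives the time, the measured TCP pose, the force, the opening and the grip force at its end, in the units of the state.
- arm.observe(): the state, without advancing time (a new reading comes with each control period).
- arm.get_image(name): name is "scene" or "side" or "wrist"; returns a dict with "frame" (384x512x3 uint8, red, green, blue), "mtx" (3x3 intrinsics, pixels), "dist" ([k1, k2, p1, p2, k3] as OpenCV has them; the pictures are not rectified), "T" (4x4, takes a point from camera to world coordinates). Camera axes: x right, y down, z forward; pixel columns grow to the right and rows downward; lengths in m; the calibration is good to about 2 mm. A picture is of the moment at which its call begins. There is no depth.
- arm.sign_off(): hands the job in; it is judged then, once.
Trained networks look in a picture, given as the dict that the camera call returned (one of the last four; its "shot" number tells which), for a name from the list of things; names that differ only in an ending like _2 or _b are one class to them, and where a whole thing is asked for, a point or a joint stands for the part that bears it (a point fixed in the world has none). Each returns a list of dicts, best first, with "conf" (0 to 1); they miss things now and then, are a little off and sometimes report something else, mostly with a low value. They report only what shows in the picture. A call takes as long as a camera call. They do not tell look-alikes from the thing itself.
- arm.look_for(label, picture): "centre" ([column, row] as shares, 0 to 1, of the picture: columns of its width, rows of its height, amid what is visible of it).
- arm.trace(label, picture): "region" (384x512 bool, what is visible of it) and "centre" ([column, row] as shares, 0 to 1, of the picture: columns of its width, rows of its height, amid what is visible of it).
- arm.place_of(label, picture): "centre" ([column, row] as shares, 0 to 1, of the picture: columns of its width, rows of its height: a listed point, or the origin of a listed thing).
The state is a dict: "clock": time; "joints": joint angles; "dq": joint speeds; "joint_efforts": joint torques, N m; "position": TCP position; "ee_rot": TCP orientation; "force": force on the tool from outside, world axes, zero at the start; "ft_torque": the same for the moment, N m; "width": opening from 0.0 (shut) to 1.0 (fully open); "gripper_force": force on a finger pad.
Only numpy, scipy, OpenCV 4.12 (cv2) and the standard library are available. Lean on these libraries where they do the work, as an engineer would, in place of code of your own. Each camera call takes 0.05 s, during which the arm holds its last target. There are 200 camera calls.

## Task

Pick up the small white metal shelf by its front lip and tip it sideways so that its three cedar pieces slide off into the open grey bin. Then hold the emptied shelf level and clear of the table with its tall back flange flat and centred against the spring-backed wooden board, pushing with a steady 10 N or so, so that someone can drive the screws, and finish there, still gripping and pushing. Never shove the board hard (over 20 N), and leave the toolbox, mug and jar where they stand.

Things in the scene. Friction and masses are not known exactly. Their poses are not given: they have to be found in the camera images.
- shelf: Loose white sheet-metal shelf, about 0.5 kg, flat on the table. Floor 150 (x) by 200 (y) by 5 mm; on its -x edge (robot side) a lip 10 mm thick, 45 mm high from the underside; on its +x edge the back flange, 6 mm thick, 70 mm high, with two screw holes; both 200 mm long. Ends (+y, -y) open: pieces slide off either, from a tilt of 16 to 24 degrees. Origin: centre of the underside; z up.
- lip_grip (a point): Point in the middle of the shelf's front lip, 30 mm above the underside (15 mm below the lip's top), at (-70, 0, 30) mm in the shelf's frame; axes as the shelf's. Grip the lip here from above, the fingers closing along the shelf's x; there is at least 45 mm free on the inner side.
- flange (a point): Centre of the outer (+x) face of the shelf's back flange, at (75, 0, 35) mm in the shelf's frame; axes as the shelf's. It is the face to press on the board.
- cedar_a: Square cedar block 36 x 36 x 24 mm high, 30 g, lying loose on the shelf's floor. Origin: centre of its underside.
- cedar_b: Round cedar disc, 38 mm across, 24 mm high, 30 g, lying loose on the shelf. Origin: centre of its underside.
- cedar_c: Oblong cedar block 30 x 42 x 26 mm high, 30 g, lying loose on the shelf. Origin: centre of its underside.
- bin: Open grey plastic bin, 240 mm (its x) by 180 mm (its y), 75 mm high, walls and floor 5 mm, 0.9 kg, standing to the left or the right of the shelf. Origin: centre of its underside.
- board_face (a point): Centre of the near face of the upright wooden board, 280 mm wide (y) by 120 mm high (z), on a low plywood stand at the far middle of the table; 90 mm above the table. Its x points away from the robot, into the board, square to the face. It moves with the board.
- board (a joint): How far the board is pushed back along its x, in m: 0 at rest, at most 0.03. It slides without friction on springs of 900 N/m (10 N pushes it in 11 mm), with light damping.
- toolbox: Closed black toolbox 220 x 130 x 80 mm with a handle on top (98 mm in all), on the other side of the shelf from the bin; to be left alone. Origin: centre of its underside.
- mug: White mug, 80 mm across, 90 mm high, at the far left; to be left alone. Origin: centre of its underside.
- screw_jar: Small clear jar with a white cap, 56 mm across, 70 mm high, at the far right; to be left alone. Origin: centre of its underside.
There are look-alikes about, which are no part of the job. Leave any red look-alike of the shelf alone.

How it is judged:
On the way:
1. the three cedar pieces are in the bin, the shelf lifted in the gripper and still tipped (over 11 degrees) (x of cedar_a in the frame of bin between -0.12 and 0.12 m and y of cedar_a in the frame of bin between -0.09 and 0.09 m and z of cedar_a in the frame of bin between 0 and 0.065 m and x of cedar_b in the frame of bin between -0.12 and 0.12 m and y of cedar_b in the frame of bin between -0.09 and 0.09 m and z of cedar_b in the frame of bin between 0 and 0.065 m and x of cedar_c in the frame of bin between -0.12 and 0.12 m and y of cedar_c in the frame of bin between -0.09 and 0.09 m and z of cedar_c in the frame of bin between 0 and 0.065 m and contact force between the fingers and shelf above 2 N and angle between shelf's own z axis and vertical above 0.2 rad and height (world z) of lip_grip above 0.06 m), for 0.05 s.
At the end, for the whole second after the job is handed in: Through the last second the gripper holds the shelf still, level and flush to the board within 6 degrees, over 30 mm up, its back flange centred on the board within 20 mm sideways and in height and pressed on it with 6 to 14 N; all three cedar pieces lie inside the bin (x of cedar_a in the frame of bin between -0.12 and 0.12 m and y of cedar_a in the frame of bin between -0.09 and 0.09 m and z of cedar_a in the frame of bin between 0 and 0.065 m and x of cedar_b in the frame of bin between -0.12 and 0.12 m and y of cedar_b in the frame of bin between -0.09 and 0.09 m and z of cedar_b in the frame of bin between 0 and 0.065 m and x of cedar_c in the frame of bin between -0.12 and 0.12 m and y of cedar_c in the frame of bin between -0.09 and 0.09 m and z of cedar_c in the frame of bin between 0 and 0.065 m and contact force between the fingers and shelf above 2 N and contact force between shelf and board between 6 and 14 N and y of flange in the frame of board_face between -0.02 and 0.02 m and z of flange in the frame of board_face between -0.02 and 0.02 m and angle between the x axis of shelf and the x axis of board_face, either way round below 0.1 rad and angle between shelf's own z axis and vertical below 0.1 rad and height (world z) of shelf above 0.03 m and linear speed of shelf below 0.02 m/s); the arm keeps its last pose, push and grip.
It fails at once if the board is shoved with more than 20 N (pushed in over 22 mm) (value of joint board above 0.0225 m).
It fails at once if the toolbox, mug or jar is moved by more than 30 mm (distance of any of toolbox, mug, screw_jar from where it was at the start of the episode above 0.03 m).
It also fails if it takes over 58 s, if anything falls off the work surface, if the arm or the gripper's body presses on something with over 40 N, if the wrist force passes 120 N, or if a joint passes its speed limit or range.

## Working session

There is one attempt and no reset: what is moved stays moved. The work goes in short steps, Python scripts to look and compute and a tool call to move; the robot and the scene stay as the last step left them, time stands still between calls to the robot, and variables do not carry over. Pictures are saved under pics/ and viewed, at most 10 in all, crops included, and the job is handed in when it is done.

Besides the shell and the picture viewer there is one more tool, called after "Call:" in YAML: its name, and indented under it one key for each argument. carry_out: Moves the arm, as the interface text tells. Its arguments: {"type":"object","properties":{"claw":{"type":"array","items":{"type":"number"}},"delta_pos":{"type":"array","items":{"type":"array","items":{"type":"number"}}},"angular":{"type":"array","items":{"type":"array","items":{"type":"number"}}},"force":{"type":"number"}},"required":["claw","delta_pos","angular"]}

```bash
mkdir -p pics; cat > h.py <<'E'
import numpy as np, cv2
from cell import arm
from scipy.spatial.transform import Rotation as R
def ray(im,px):
    p=cv2.undistortPoints(np.array([[px]],float),np.array(im["mtx"]),np.array(im["dist"]))[0,0]
    T=np.array(im["T"]); d=T[:3,:3]@[p[0],p[1],1]; return T[:3,3],d/np.linalg.norm(d)
def tri(l):
    A=0;b=0
    for o,d in l:
        P=np.eye(3)-np.outer(d,d);A=A+P;b=b+P@o
    x=np.linalg.solve(A,b); return x,[float(np.linalg.norm((np.eye(3)-np.outer(d,d))@(x-o))) for o,d in l]
def onz(r,z): o,d=r; return o+d*(z-o[2])/d[2]
def proj(im,P):
    T=np.linalg.inv(np.array(im["T"])); q,_=cv2.projectPoints(np.array(P,float).reshape(-1,3),cv2.Rodrigues(T[:3,:3])[0],T[:3,3],np.array(im["mtx"]),np.array(im["dist"])); return q[:,0]
def save(im,n,crop=None,s=1):
    f=im["frame"][:,:,::-1]
    if crop: f=f[crop[1]:crop[3],crop[0]:crop[2]]
    cv2.imwrite("pics/"+n,cv2.resize(f,None,fx=s,fy=s,interpolation=cv2.INTER_CUBIC))
E
python3 - <<'E'
from h import *
np.set_printoptions(precision=3,suppress=True)
S=arm.get_image("scene");D=arm.get_image("side")
cv2.imwrite("pics/a.png",cv2.resize(np.hstack([S["frame"],D["frame"]])[:,:,::-1],(800,300)))
save(S,"s.png",None,1.5)
for n in ["lip_grip","flange","shelf","board_face","bin","toolbox","mug","screw_jar","cedar_a","cedar_b","cedar_c"]:
    for nm,im in (("scene",S),("side",D)):
        for r in arm.place_of(n,im)[:3]:
            px=np.array(r["centre"])*[512,384]; print(n,nm,round(r["conf"],2),px.round(1),onz(ray(im,px),0 if n not in("lip_grip","flange","board_face") else {"lip_grip":.03,"flange":.035,"board_face":.09}[n]))
print(arm.observe())
for im in(S,D):print(np.array(im["T"]))
E
```

```text
lip_grip scene 0.86 [262.5 197.9] [ 0.47  -0.015  0.03 ]
lip_grip scene 0.64 [ 94.6 218.2] [ 0.272 -0.424  0.03 ]
lip_grip side 0.81 [250.3 310. ] [ 0.259 -0.421  0.03 ]
flange scene 0.74 [283.8 238.4] [ 0.608 -0.044  0.035]
flange scene 0.7 [112.2 176. ] [ 0.165 -0.329  0.035]
flange side 0.81 [296.6 197.5] [ 0.612 -0.034  0.035]
flange side 0.79 [197.3 297.7] [ 0.154 -0.333  0.035]
shelf scene 0.88 [104.8 202.4] [ 0.212 -0.381  0.   ]
shelf scene 0.58 [275.  222.7] [ 0.54  -0.021  0.   ]
shelf scene 0.2 [278.7 231.4] [ 0.568 -0.029  0.   ]
shelf side 0.86 [277.4 209.2] [ 0.544 -0.025  0.   ]
shelf side 0.72 [222.4 313.7] [ 0.202 -0.378  0.   ]
shelf side 0.52 [276.8 195.4] [0.582 0.054 0.   ]
board_face scene 0.68 [346.6 249.6] [0.741 0.038 0.09 ]
board_face side 0.56 [315.3 172.3] [0.709 0.008 0.09 ]
bin scene 0.69 [356.7 151.6] [0.471 0.344 0.   ]
bin side 0.74 [216.4 165.4] [0.465 0.355 0.   ]
toolbox scene 0.82 [161.1 266.3] [ 0.483 -0.336  0.   ]
toolbox side 0.7 [301.8 269.5] [ 0.466 -0.322  0.   ]
mug scene 0.61 [395.9 209.9] [0.698 0.283 0.   ]
mug side 0.57 [278.8 162.6] [
[... 1135 characters left out ...]
: array([ 1.19 ,  0.434,  0.025,  1.573, -0.012,  1.134, -0.075]), 'dq': array([-0.001, -0.   ,  0.001,  0.   ,  0.002, -0.   , -0.   ]), 'joint_efforts': array([ -0.   , -66.768,   0.984, -31.48 ,  -0.061,   0.033,   0.   ]), 'position': array([ 0.171, -0.601,  0.201]), 'ee_rot': array([3.111, 0.435, 0.   ]), 'force': array([ 0.277, -0.713, -0.201]), 'ft_torque': array([-0.018,  0.036,  0.015]), 'gripper_force': 0.0, 'width': 1.0020816112628546}
[[ 0.567  0.659 -0.495  0.999]
 [ 0.824 -0.45   0.345 -0.387]
 [ 0.004 -0.603 -0.798  0.919]
 [ 0.     0.     0.     1.   ]]
[[ 0.901 -0.219  0.374 -0.05 ]
 [-0.433 -0.481  0.762 -1.094]
 [ 0.013 -0.849 -0.529  0.84 ]
 [ 0.     0.     0.     1.   ]]
```

View pics/s.png

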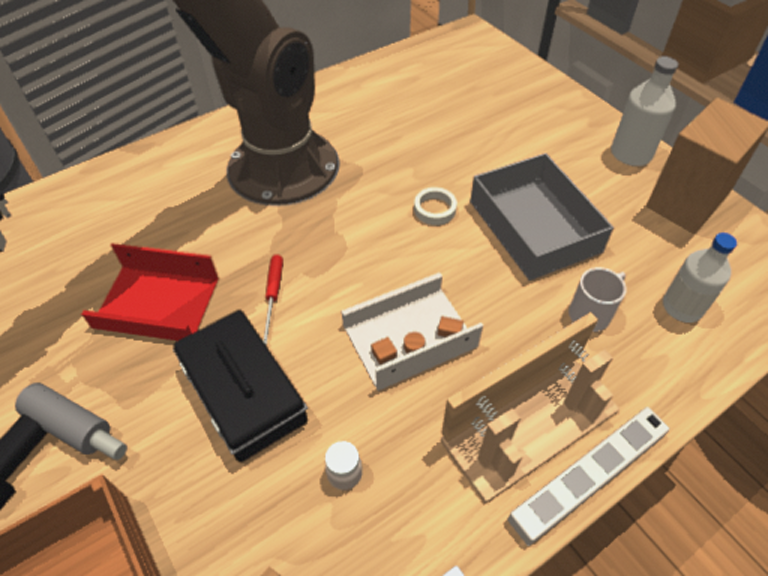

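View pics/a.png

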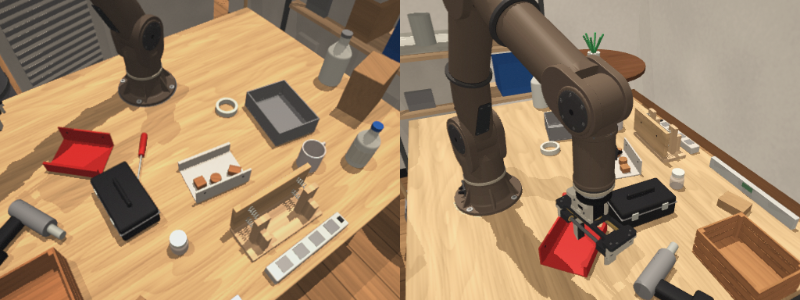

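Two candidates fit "shelf". The red one is at scene px (~105,195). The white one is at (~275,222), loaded with three cedar pieces. The white one fits the description and the red is the look-alike. The bin is on the left (scene ~(360,145)) and the toolbox on the right (~(160,257)). I'll confirm with an enlarged crop and measure from both views.

```bash
cat >> h.py <<'E'
def deltas(goal,n,a=None):
    "tool-frame shift (cm) in n rows, orientation fixed"
    s=arm.observe(); d=R.from_rotvec(s["ee_rot"]).inv().apply(np.array(goal)-s["position"])*100
    return d.round(2),(d/n).round(3)
E
python3 - <<'E'
from h import *
np.set_printoptions(precision=4,suppress=True)
S=arm.get_image("scene");D=arm.get_image("side")
save(S,"crop.png",(210,160,440,340),3)
g={"flange":.035,"board_face":.09,"bin":0}
near={"flange":(.61,-.04,.035),"board_face":(.72,.02,.09),"bin":(.47,.35,0),"shelf":(.54,-.02,0)}
for n,q in near.items():
    l=[]
    for im in(S,D):
        e=proj(im,q)[0]; c=[np.array(r["centre"])*[512,384] for r in arm.place_of(n,im)]
        c=[x for x in c if np.linalg.norm(x-e)<25]
        if c: l.append(ray(im,c[0]))
    print(n,len(l),tri(l) if len(l)>1 else None)
for im in (S,D):
    for r in arm.trace("bin",im)[:1]:
        c=cv2.findContours(r["region"].astype(np.uint8),0,1)[0]; c=max(c,key=cv2.contourArea)
        print("bin hull",cv2.approxPolyDP(cv2.convexHull(c),4,True)[:,0].tolist())
print(deltas((.45,-.02,.30),16))
E
```

```text
flange 2 (array([ 0.61  , -0.0385,  0.0337]), [0.00010163790597428988, 0.00010163790597440368])
board_face 2 (array([0.7364, 0.0432, 0.0803]), [0.00198049208014132, 0.001980492080141233])
bin 2 (array([ 0.4689,  0.3553, -0.008 ]), [0.0017753428319376016, 0.0017753428319376508])
shelf 2 (array([ 0.5331, -0.0257, -0.0053]), [0.001131203561721087, 0.0011312035617209557])
bin hull [[363, 102], [409, 152], [401, 168], [354, 186], [314, 135], [317, 117]]
bin hull [[184, 143], [195, 144], [218, 177], [192, 180]]
(array([ 42.73, -48.24,  -9.93]), array([ 2.67 , -3.015, -0.62 ]))
```

View pics/crop.png

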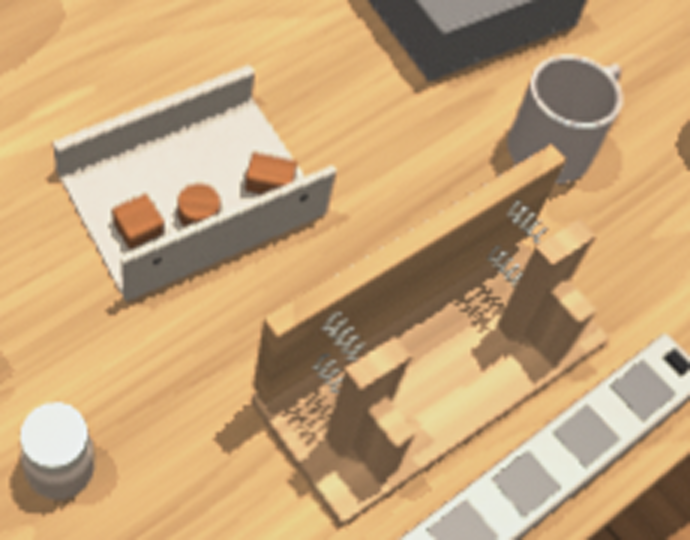

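The crop confirms the white shelf (scene ~(212–322, 183–258)) with the three cedar pieces. The board stands at scene ~(297–400, 210–295), rotated a little. Next I move to a hover above it.

Call:
carry_out:
  claw: [9, 9, 9, 9, 9, 9, 9, 9, 9, 9, 9, 9, 9, 9, 9, 9, 9]
  delta_pos:
    - [0, 0, -3.5]
    - [0, 0, -3.5]
    - [2.85, -3.2, -0.2]
    - [2.85, -3.2, -0.2]
    - [2.85, -3.2, -0.2]
    - [2.85, -3.2, -0.2]
    - [2.85, -3.2, -0.2]
    - [2.85, -3.2, -0.2]
    - [2.85, -3.2, -0.2]
    - [2.85, -3.2, -0.2]
    - [2.85, -3.2, -0.2]
    - [2.85, -3.2, -0.2]
    - [2.85, -3.2, -0.2]
    - [2.85, -3.2, -0.2]
    - [2.85, -3.2, -0.2]
    - [2.85, -3.2, -0.2]
    - [2.85, -3.2, -0.2]
  angular:
    - [0, 0, 0]
    - [0, 0, 0]
    - [0, 0, 0]
    - [0, 0, 0]
    - [0, 0, 0]
    - [0, 0, 0]
    - [0, 0, 0]
    - [0, 0, 0]
    - [0, 0, 0]
    - [0, 0, 0]
    - [0, 0, 0]
    - [0, 0, 0]
    - [0, 0, 0]
    - [0, 0, 0]
    - [0, 0, 0]
    - [0, 0, 0]
    - [0, 0, 0]

```text
clock: 3.5
position: [0.4514, -0.0207, 0.3012]
ee_rot: [3.111, 0.434, 0.001]
force: [1.6, -1.1, -0.0]
width: 0.982
gripper_force: 0.0
```

```bash
python3 - <<'E'
from h import *
np.set_printoptions(precision=4,suppress=True)
W=arm.get_image("wrist");D=arm.get_image("side")
cv2.imwrite("pics/w.png",cv2.resize(np.hstack([W["frame"],D["frame"]])[:,:,::-1],(800,300)))
print(arm.observe()["joints"]); print(np.array(W["T"]))
for n in("lip_grip","flange","board_face","bin"):
  for nm,im in (("wrist",W),("side",D)):
    for r in arm.place_of(n,im)[:2]:
        print(n,nm,round(r["conf"],2),np.round(np.array(r["centre"])*[512,384],1),onz(ray(im,np.array(r["centre"])*[512,384]),{"lip_grip":.03,"flange":.035,"board_face":.09,"bin":0}[n]))
E
```

```text
[ 0.3838  0.1146 -0.5094  1.7736  0.056   1.266  -1.4245]
[[ 0.2741 -0.9304 -0.2434  0.5166]
 [-0.9617 -0.2648 -0.071  -0.0016]
 [ 0.0016  0.2535 -0.9673  0.4849]
 [ 0.      0.      0.      1.    ]]
lip_grip wrist 0.83 [254.3 148.1] [ 0.4711 -0.0155  0.03  ]
lip_grip side 0.95 [256.4 206.4] [ 0.4662 -0.019   0.03  ]
lip_grip side 0.71 [218.4 166.7] [0.4494 0.2899 0.03  ]
flange wrist 0.92 [297.   62.2] [ 0.6101 -0.0409  0.035 ]
flange wrist 0.63 [282.3  92.7] [ 0.5627 -0.0328  0.035 ]
flange side 0.62 [192.3 295.2] [ 0.1448 -0.3192  0.035 ]
flange side 0.61 [294.2 198.3] [ 0.602  -0.0349  0.035 ]
board_face side 0.91 [315.1 172.3] [0.7079 0.0087 0.09  ]
bin wrist 0.83 [46.8 93.4] [0.4641 0.344  0.    ]
bin side 0.67 [218.5 163.2] [0.4789 0.3685 0.    ]
```

View pics/w.png

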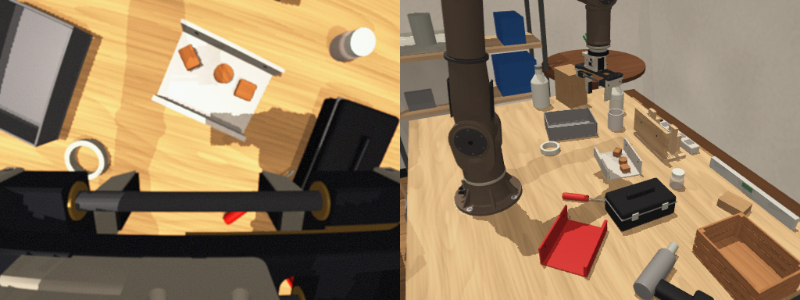

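The wrist view shows the white shelf around (215,80), the bin at left (40,70), the toolbox at right (345,150) and the jar at (350,42), in the 800-px montage. The side view shows the board's near face at about (655,130). Next I yaw the tool to line up with the shelf.

Call:
carry_out:
  claw: [5, 5, 5, 5, 5, 5, 5, 5, 5]
  delta_pos:
    - [0, 0, 0]
    - [0, 0, 0]
    - [0, 0, 0]
    - [0, 0, 0]
    - [0, 0, 0]
    - [0, 0, 0]
    - [0, 0, 0]
    - [0, 0, 0]
    - [0, 0, 0]
  angular:
    - [0, 0, -0.139]
    - [0, 0, -0.139]
    - [0, 0, -0.139]
    - [0, 0, -0.139]
    - [0, 0, -0.139]
    - [0, 0, -0.139]
    - [0, 0, -0.139]
    - [0, 0, -0.139]
    - [0, 0, 0]

```text
clock: 4.9
position: [0.4507, -0.0229, 0.3007]
ee_rot: [2.412, 2.013, -0.0]
force: [0.1, -0.4, -0.3]
width: 0.545
gripper_force: 0.0
```

```bash
python3 - <<'E'
from h import *
np.set_printoptions(precision=4,suppress=True)
W=arm.get_image("wrist");D=arm.get_image("side");S=arm.get_image("scene")
save(W,"w2.png",None,1.5); save(D,"d2.png",(290,120,380,230),6)
s=arm.observe();print(s["joints"],s["position"],R.from_rotvec(s["ee_rot"]).as_matrix())
near={"lip_grip":(.47,-.016,.03),"flange":(.61,-.04,.035),"board_face":(.71,.01,.09),"bin":(.467,.35,0)}
for n,q in near.items():
    l=[]
    for nm,im in(("w",W),("d",D),("s",S)):
        e=proj(im,q)[0]; c=[np.array(r["centre"])*[512,384] for r in arm.place_of(n,im)]
        c=[x for x in c if np.linalg.norm(x-e)<25]
        if c: l.append(ray(im,c[0])); print(n,nm,c[0].round(1),onz(l[-1],q[2]))
    if len(l)>1: print(n,tri(l))
E
```

```text
[ 0.4735  0.1235 -0.5979  1.7711  0.0729  1.2689 -0.3282] [ 0.4508 -0.0226  0.3007] [[ 0.1847  0.9828  0.0001]
 [ 0.9828 -0.1847 -0.0001]
 [-0.0001  0.0001 -1.    ]]
lip_grip w [265.9 157.1] [ 0.4699 -0.0203  0.03  ]
lip_grip d [258.4 208.7] [ 0.4664 -0.034   0.03  ]
lip_grip s [260.5 200.1] [ 0.4727 -0.0234  0.03  ]
lip_grip (array([ 0.4702, -0.0218,  0.0228]), [0.0005747275143213491, 0.0022705425650662047, 0.0018449221797756771])
flange w [356.  153.1] [ 0.6107 -0.0382  0.035 ]
flange d [293.9 197.9] [ 0.6022 -0.0323  0.035 ]
flange s [283.8 239.8] [ 0.6117 -0.0469  0.035 ]
flange (array([ 0.6073, -0.039 ,  0.0336]), [0.0037167977365145724, 0.008291304110230926, 0.007346892951979383])
board_face w [450.9  91.4] [0.732  0.0335 0.09  ]
board_face d [314.7 170.6] [0.7131 0.0197 0.09  ]
board_face s [343.3 248.8] [0.7349 0.033  0.09  ]
board_face (array([0.7311, 0.0361, 0.0814]), [0.006263686015759394, 0.006872396612530225, 0.0016487223861863648])
bin d [215.2 168. ] [0.4523 0.3364 0.    ]
bin s [353.6 150.1] [0.4605 0.3398 0.    ]
bin (array([ 0.4561,  0.3457, -0.0063]), [0.0008184861000544994, 0.0008184861000545353])
```

View pics/w2.png

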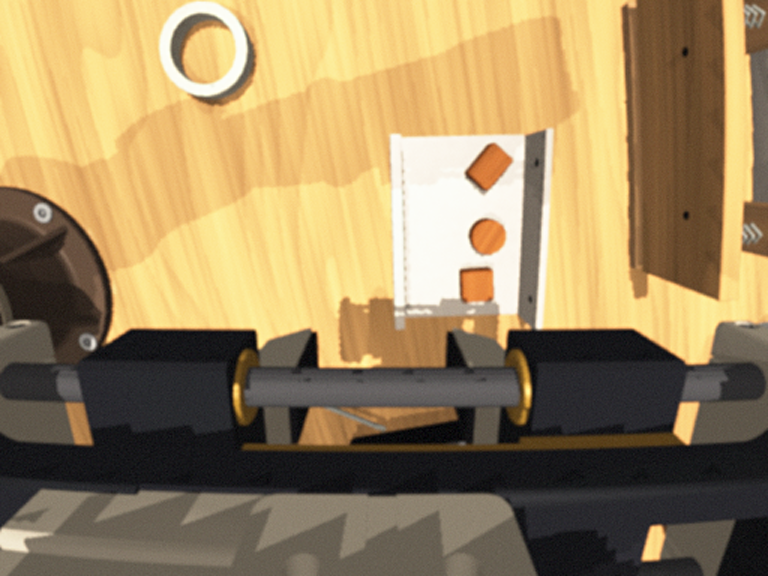

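View pics/d2.png

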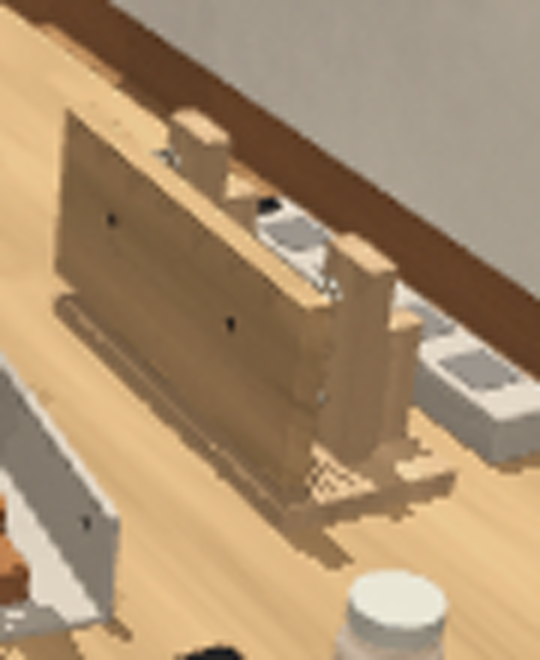

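The lip runs almost exactly vertical in the wrist view at x≈391–404 and y≈135–328, so the yaw fits. The board's two pilot holes are at (685,51) and (685,215) there. In the side crop they are at (112,218) and (230,323). I'll measure from these points.

```bash
python3 - <<'E'
from h import *
np.set_printoptions(precision=4,suppress=True)
W=arm.get_image("wrist");D=arm.get_image("side");S=arm.get_image("scene")
w=lambda x,y:ray(W,(x/1.5,y/1.5)); d=lambda x,y:ray(D,(290+x/6,120+y/6)); s=lambda x,y:ray(S,(210+x/3,160+y/3)); s0=lambda x,y:ray(S,(x/1.5,y/1.5))
yaw=lambda v:np.degrees(np.arctan2(v[1],v[0]))
L1,L2=onz(w(391,134),.045),onz(w(394,328),.045); F1,F2=onz(w(552,129),.07),onz(w(542,328),.07)
print("lip outer",L1,L2,yaw(L1-L2)-90,"flange",F1,F2,yaw(F1-F2)-90)
print("lip corners tri w+s", tri([w(391,134),s(252,68)]),tri([w(394,328),s(54,146)]))
h1=tri([w(685,51),d(112,218)]);h2=tri([w(685,215),d(230,323)])
print("holes",h1,h2,(h1[0]+h2[0])/2,yaw(h1[0]-h2[0])-90)
c=tri([d(312,308),s(268,335)]);t=tri([d(68,110),s(552,150)]);print("board top corners",c,t,(c[0]+t[0])/2,yaw(t[0]-c[0])-90)
# bin rim corners from scene at z=.075
for p in((472,183),(545,155),(610,235),(533,277)): print("bin",p,onz(s0(*p),.075))
E
```

```text
lip outer [0.4793 0.0816 0.045 ] [ 0.4477 -0.1149  0.045 ] -9.130587606684017 flange [0.6258 0.0588 0.07  ] [ 0.5983 -0.1336  0.07  ] -8.110057773598001
lip corners tri w+s (array([0.4805, 0.0834, 0.0389]), [0.0015759548653243793, 0.0015759548653242852]) (array([ 0.4493, -0.1157,  0.0378]), [0.0024687654592525092, 0.0024687654592525166])
holes (array([0.7381, 0.1047, 0.1009]), [0.0007181164559685947, 0.000718116455968682]) (array([ 0.7317, -0.0363,  0.1011]), [0.0008122453643272936, 0.0008122453643271767]) [0.7349 0.0342 0.101 ] -2.573162322087555
board top corners (array([ 0.7384, -0.1051,  0.1435]), [0.002868481962697915, 0.002868481962698099]) (array([0.7433, 0.1728, 0.145 ]), [0.0007276603681631992, 0.0007276603681633391]) [0.7409 0.0338 0.1443] -1.008385821117912
bin (472, 183) [0.3503 0.2614 0.075 ]
bin (545, 155) [0.3704 0.4464 0.075 ]
bin (610, 235) [0.6094 0.3903 0.075 ]
bin (533, 277) [0.6013 0.1979 0.075 ]
```

Call:
carry_out:
  claw: [4.6, 4.6, 4.6, 4.6, 4.6, 4.6, 4.6, 4.6]
  delta_pos:
    - [0, 0, 0]
    - [0.35, 0.9, 4]
    - [0.35, 0.85, 4]
    - [0, 0, 4]
    - [0, 0, 4]
    - [0, 0, 3]
    - [0, 0, 0]
    - [0, 0, 0]
  angular:
    - [0, 0, -0.028]
    - [0, 0, 0]
    - [0, 0, 0]
    - [0, 0, 0]
    - [0, 0, 0]
    - [0, 0, 0]
    - [0, 0, 0]
    - [0, 0, 0]

```text
clock: 6.6
position: [0.4694, -0.0178, 0.1112]
ee_rot: [-2.383, -2.046, 0.0]
force: [0.3, 0.4, 0.0]
width: 0.497
gripper_force: 0.0
```

```bash
python3 - <<'E'
from h import *
np.set_printoptions(precision=4,suppress=True)
W=arm.get_image("wrist");D=arm.get_image("side");S=arm.get_image("scene")
cv2.imwrite("pics/g.png",cv2.resize(np.hstack([W["frame"],S["frame"][120:312,150:406].repeat(2,0).repeat(2,1)])[:,:,::-1],(800,300)))
near={"lip_grip":(.469,-.0185,.03),"flange":(.61,-.04,.035),"board_face":(.735,.034,.09),"bin":(.475,.333,0)}
for n,q in near.items():
    for nm,im in(("w",W),("d",D),("s",S)):
        e=proj(im,q)[0]; c=[np.array(r["centre"])*[512,384] for r in arm.place_of(n,im)]
        c=[x for x in c if np.linalg.norm(x-e)<35]
        if c: print(n,nm,c[0].round(1),onz(ray(im,c[0]),q[2]))
E
```

```text
lip_grip w [250.7 189.1] [ 0.4662 -0.0157  0.03  ]
lip_grip d [254.7 206.6] [ 0.4606 -0.0176  0.03  ]
lip_grip s [261.5 199.1] [ 0.4714 -0.0193  0.03  ]
flange w [403.6 189.9] [ 0.61   -0.0371  0.035 ]
flange d [297.4 196.6] [ 0.6174 -0.0302  0.035 ]
flange s [284.2 238.2] [ 0.6085 -0.0433  0.035 ]
board_face d [316.9 169.1] [0.7261 0.0258 0.09  ]
board_face s [346.8 248.6] [0.7392 0.0402 0.09  ]
bin d [217.2 167.3] [0.4616 0.3384 0.    ]
bin s [358.6 150.8] [0.4716 0.3509 0.    ]
```

View pics/g.png

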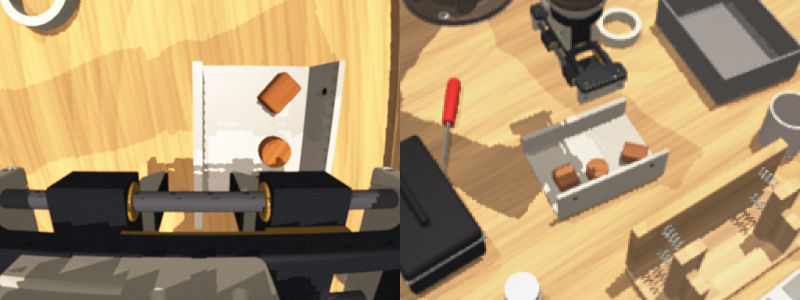

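The lip at x≈193–203 is centred between the open fingers (x≈160–240), and the inner finger clears the disc. I descend and grip.

Call:
carry_out:
  claw: [4.6, 4.6, 4.6, 4.6, 4.6, 0, 0, 0, 0, 0, 0, 0]
  delta_pos:
    - [0, 0, 3]
    - [0, 0, 3]
    - [0, 0, 2.4]
    - [0, 0, 1.5]
    - [0, 0, 0]
    - [0, 0, 0]
    - [0, 0, 0]
    - [0, 0, 0]
    - [0, 0, 0]
    - [0, 0, 0]
    - [0, 0, 0]
    - [0, 0, 0]
  angular:
    - [0, 0, 0]
    - [0, 0, 0]
    - [0, 0, 0]
    - [0, 0, 0]
    - [0, 0, 0]
    - [0, 0, 0]
    - [0, 0, 0]
    - [0, 0, 0]
    - [0, 0, 0]
    - [0, 0, 0]
    - [0, 0, 0]
    - [0, 0, 0]
  force: 50

```text
clock: 8.55
position: [0.4692, -0.0181, 0.012]
ee_rot: [2.384, 2.045, -0.0]
force: [-2.5, -0.9, 5.4]
width: 0.099
gripper_force: 50.0
```

Call:
carry_out:
  claw: [0, 0, 0, 0, 0, 0, 0, 0, 0, 0, 0, 0]
  delta_pos:
    - [0, 0, -0.4]
    - [0, 0, -0.8]
    - [0, 0, -1.4]
    - [0, 0, -2]
    - [0, 0, -2.5]
    - [0, 0, -2.8]
    - [0, 0, -2.8]
    - [0, 0, -2.4]
    - [0, 0, -1.8]
    - [0, 0, -1]
    - [0, 0, -0.5]
    - [0, 0, 0]
  angular:
    - [0, 0, 0]
    - [0, 0, 0]
    - [0, 0, 0]
    - [0, 0, 0]
    - [0, 0, 0]
    - [0, 0, 0]
    - [0, 0, 0]
    - [0, 0, 0]
    - [0, 0, 0]
    - [0, 0, 0]
    - [0, 0, 0]
    - [0, 0, 0]
  force: 58

```text
clock: 9.75
position: [0.469, -0.0181, 0.1957]
ee_rot: [-2.385, -2.045, 0.001]
force: [-0.3, -0.2, -4.9]
width: 0.096
gripper_force: 59.6
```

```bash
python3 - <<'E'
from h import *
np.set_printoptions(precision=4,suppress=True)
D=arm.get_image("side");S=arm.get_image("scene")
cv2.imwrite("pics/l.png",cv2.resize(np.hstack([D["frame"][90:282,150:406].repeat(2,0).repeat(2,1),S["frame"][60:252,170:426].repeat(2,0).repeat(2,1)])[:,:,::-1],(800,300)))
s=arm.observe();print(s)
E
```

```text
{'clock': 9.85, 'joints': array([ 0.4337,  0.2504, -0.6092,  1.907 ,  0.1652,  1.0356, -0.3989]), 'dq': array([-0.0027,  0.0057,  0.0007,  0.0034,  0.0002,  0.0001, -0.0013]), 'joint_efforts': array([  0.0284, -48.3351,  -4.7939, -32.2596,   0.0474,  -0.3558,
         0.0183]), 'position': array([ 0.4685, -0.0181,  0.1948]), 'ee_rot': array([-2.384 , -2.0443,  0.002 ]), 'force': array([-0.4   ,  0.7852, -4.9214]), 'ft_torque': array([-0.0119,  0.2317, -0.0067]), 'gripper_force': 59.9669736251235, 'width': 0.09671594381692439}
```

View pics/l.png

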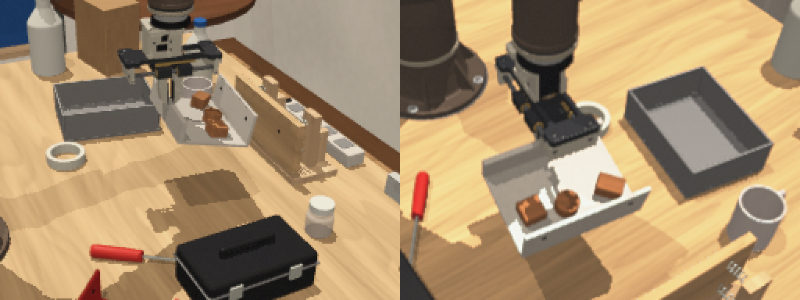

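The shelf is lifted and roughly level, with the three pieces still aboard (right view around (520–610, 185–210)). I carry it over beside the bin.

Call:
carry_out:
  claw: [0, 0, 0, 0, 0, 0, 0, 0, 0, 0, 0, 0, 0, 0]
  delta_pos:
    - [0.6, -0.34, 0]
    - [1.2, -0.68, 0]
    - [1.8, -1.02, 0]
    - [2.2, -1.24, 0]
    - [2.4, -1.36, 0]
    - [2.4, -1.36, 0]
    - [2.4, -1.36, 0]
    - [2.2, -1.24, 0]
    - [1.8, -1.02, 0]
    - [1.5, -0.85, 0]
    - [1, -0.57, 0]
    - [0.7, -0.4, 0]
    - [0, 0, 0]
    - [0, 0, 0]
  angular:
    - [0, 0, 0]
    - [0, 0, 0]
    - [0, 0, 0]
    - [0, 0, 0]
    - [0, 0, 0]
    - [0, 0, 0]
    - [0, 0, 0]
    - [0, 0, 0]
    - [0, 0, 0]
    - [0, 0, 0]
    - [0, 0, 0]
    - [0, 0, 0]
    - [0, 0, 0]
    - [0, 0, 0]

```text
clock: 11.25
position: [0.3871, 0.1986, 0.1956]
ee_rot: [2.385, 2.044, -0.001]
force: [-0.2, -0.5, -6.1]
width: 0.099
gripper_force: 59.7
```

```bash
python3 - <<'E'
from h import *
np.set_printoptions(precision=4,suppress=True)
D=arm.get_image("side");S=arm.get_image("scene");W=arm.get_image("wrist")
s=arm.observe();print(s["joints"],s["position"],s["ee_rot"],s["force"])
cv2.imwrite("pics/m.png",cv2.resize(np.hstack([D["frame"][90:282,150:406].repeat(2,0).repeat(2,1),S["frame"][40:232,220:476].repeat(2,0).repeat(2,1)])[:,:,::-1],(800,300)))
for n in("lip_grip","flange","bin"):
  for nm,im in(("w",W),("d",D),("s",S)):
    for r in arm.place_of(n,im)[:3]:
        px=np.array(r["centre"])*[512,384]; print(n,nm,round(r["conf"],2),px.round(1),onz(ray(im,px),{"bin":0}.get(n,.215)))
E
```

```text
[ 0.0612  0.2129 -0.7561  1.969   0.1709  1.0235 -0.9276] [0.3873 0.1982 0.1956] [ 2.3861  2.0432 -0.0006] [ 0.6039  0.0968 -5.6281]
lip_grip w 0.72 [246.8 232.6] [0.3827 0.1984 0.215 ]
lip_grip d 0.74 [209.6 138.4] [0.3792 0.1707 0.215 ]
lip_grip d 0.7 [248.8 310.4] [ 0.1855 -0.5748  0.215 ]
lip_grip s 0.95 [308.7 101. ] [0.3857 0.1922 0.215 ]
lip_grip s 0.68 [ 91.8 219.7] [ 0.4234 -0.4224  0.215 ]
flange w 0.74 [444.4 214.4] [0.5062 0.1906 0.215 ]
flange d 0.82 [196.2 299.3] [ 0.1046 -0.506   0.215 ]
flange d 0.78 [244.5 135.5] [0.4961 0.1436 0.215 ]
flange s 0.7 [338.1 141.8] [0.5447 0.157  0.215 ]
flange s 0.6 [108.7 174.9] [ 0.3272 -0.3465  0.215 ]
bin w 0.82 [298.7  41.8] [0.4652 0.3463 0.    ]
bin d 0.8 [218.9 167.8] [0.4663 0.3318 0.    ]
bin s 0.6 [161.4 264.9] [ 0.4801 -0.3337  0.    ]
bin s 0.57 [357.7 152.5] [0.4753 0.3436 0.    ]
```

View pics/m.png

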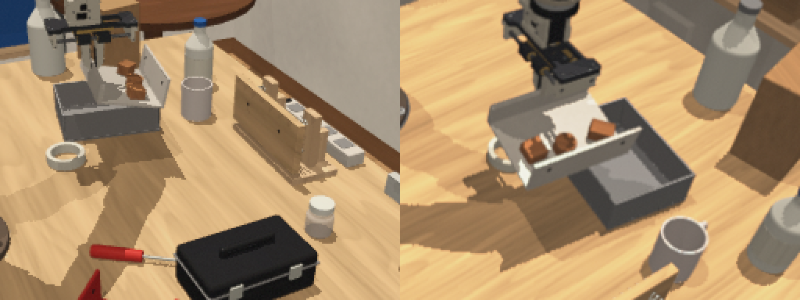

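The shelf's +y end overlaps the bin's near wall by a few cm, and all three pieces are aboard. I lower it 3 cm and tip slowly toward the bin.

Call:
carry_out:
  claw: [0, 0, 0, 0, 0, 0, 0, 0, 0, 0, 0, 0, 0, 0, 0, 0, 0, 0, 0]
  delta_pos:
    - [0, 0, 0.7]
    - [0, 0, 1.2]
    - [0, 0, 0.9]
    - [0, 0, 0.2]
    - [0, 0, 0]
    - [0, 0, 0]
    - [0, 0, 0]
    - [0, 0, 0]
    - [0, 0, 0]
    - [0, 0, 0]
    - [0, 0, 0]
    - [0, 0, 0]
    - [0, 0, 0]
    - [0, 0, 0]
    - [0, 0, 0]
    - [0, 0, 0]
    - [0, 0, 0]
    - [0, 0, 0]
    - [0, 0, 0]
  angular:
    - [0, 0, 0]
    - [0, 0, 0]
    - [0, 0, 0]
    - [0, 0, 0]
    - [0, -0.05, 0]
    - [0, -0.05, 0]
    - [0, -0.05, 0]
    - [0, -0.05, 0]
    - [0, -0.05, 0]
    - [0, -0.05, 0]
    - [0, -0.05, 0]
    - [0, -0.05, 0]
    - [0, -0.05, 0]
    - [0, -0.05, 0]
    - [0, 0, 0]
    - [0, 0, 0]
    - [0, 0, 0]
    - [0, 0, 0]
    - [0, 0, 0]

```text
clock: 13.75
position: [0.3873, 0.1988, 0.1661]
ee_rot: [2.101, 1.8, -0.535]
force: [0.1, 0.6, -4.8]
width: 0.098
gripper_force: 58.8
```

```bash
python3 - <<'E'
from h import *
np.set_printoptions(precision=4,suppress=True)
D=arm.get_image("side");S=arm.get_image("scene")
s=arm.observe();print(s["joints"],s["position"],R.from_rotvec(s["ee_rot"]).as_matrix()[:,2],s["force"],s["width"])
cv2.imwrite("pics/t.png",cv2.resize(np.hstack([D["frame"][90:282,150:406].repeat(2,0).repeat(2,1),S["frame"][40:232,220:476].repeat(2,0).repeat(2,1)])[:,:,::-1],(800,300)))
for r in arm.look_for("cedar_a",S): print(r["conf"],np.array(r["centre"])*[512,384],onz(ray(S,np.array(r["centre"])*[512,384]),.02))
E
```

```text
[-0.3895  0.5093 -0.6386  1.7766  0.4765  1.462  -1.3679] [0.3872 0.1989 0.166 ] [-0.0728 -0.4734 -0.8778] [ 0.0208 -0.0791 -4.7151] 0.09376331230191084
0.46 [360.3968 162.0864] [0.5202 0.3076 0.02  ]
```

View pics/t.png

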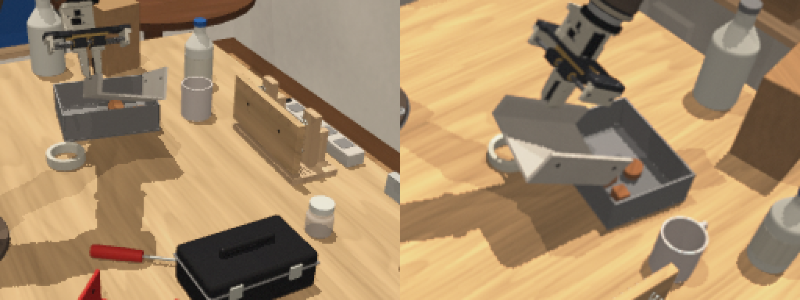

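Two pieces are visible in the bin (right view (632,170) and (621,192)), and the third may be hidden by the flange. I tip further to 0.66 rad and count pieces numerically.

Call:
carry_out:
  claw: [0, 0, 0, 0, 0, 0, 0, 0]
  delta_pos:
    - [0, 0, -0.3]
    - [0, 0, -0.3]
    - [0, 0, 0]
    - [0, 0, 0]
    - [0, 0, 0]
    - [0, 0, 0]
    - [0, 0, 0]
    - [0, 0, 0]
  angular:
    - [0, -0.05, 0]
    - [0, -0.06, 0]
    - [0, -0.05, 0]
    - [0, 0, 0]
    - [0, 0, 0]
    - [0, 0, 0]
    - [0, 0, 0]
    - [0, 0, 0]

```text
clock: 14.7
position: [0.3876, 0.2017, 0.1712]
ee_rot: [1.997, 1.711, -0.683]
force: [-0.0, -0.4, -3.9]
width: 0.098
gripper_force: 58.6
```

```bash
cat > ced.py <<'E'
from h import *
np.set_printoptions(precision=3,suppress=True)
s=arm.observe();print(s["position"],s["force"],s["clock"])
for nm in("side","scene","wrist"):
    im=arm.get_image(nm); hsv=cv2.cvtColor(im["frame"],cv2.COLOR_RGB2HSV)
    m=cv2.inRange(hsv,(3,140,60),(14,255,255)); n,_,st,c=cv2.connectedComponentsWithStats(m)
    for i in range(1,n):
        p=onz(ray(im,c[i]),.02)
        if st[i,4]>8 and abs(p[0]-.5)<.25 and -.15<p[1]<.6: print(nm,"blob",st[i],c[i],hsv[m>0].mean(0).round(),p)
    for r in arm.look_for("cedar_a",im): print(nm,"net",round(r["conf"],2),np.array(r["centre"])*[512,384],onz(ray(im,np.array(r["centre"])*[512,384]),.02))
E
python3 ced.py
```

```text
[0.388 0.202 0.171] [-0.002 -0.444 -3.928] 14.7
side blob [215 156   9   4  30] [218.4   157.667] [ 12. 154. 122.] [0.483 0.378 0.02 ]
scene blob [365 140  11  12  87] [370.253 145.368] [ 12. 150. 150.] [0.487 0.381 0.02 ]
scene blob [356 158  10  10  69] [360.188 162.42 ] [ 12. 150. 150.] [0.521 0.306 0.02 ]
scene net 0.56 [361.318 160.013] [0.516 0.316 0.02 ]
scene net 0.54 [371.814 144.883] [0.488 0.387 0.02 ]
wrist blob [435   0  17   3  32] [444.125   0.594] [ 12. 172. 138.] [0.553 0.267 0.02 ]
wrist blob [222  57   5   5  10] [224.6  59.1] [ 12. 172. 138.] [0.366 0.241 0.02 ]
wrist blob [228  57   7   5  14] [231.     59.214] [ 12. 172. 138.] [0.372 0.24  0.02 ]
wrist blob [347  60   5   5  10] [348.6  61.9] [ 12. 172. 138.] [0.479 0.222 0.02 ]
wrist blob [221  65   5   7  12] [223.  68.] [ 12. 172. 138.] [0.363 0.232 0.02 ]
wrist blob [193  86   4   8  10] [194.1  89.6] [ 12. 172. 138.] [0.329 0.214 0.02 ]
wrist blob [226 103   5   6  11] [227.818 105.364] [ 12. 172. 138.] [0.358 0.191 0.02 ]
wrist net 0.63 [439.603   3.494] [0.55  0.265 0.02 ]
```

```bash
python3 - <<'E'
from h import *
np.set_printoptions(precision=3,suppress=True)
W=arm.get_image("wrist"); s=arm.observe(); Rt=R.from_rotvec(s["ee_rot"])
o,d=ray(W,(442,2)); o=Rt.inv().apply(o-s["position"]); d=Rt.inv().apply(d)
print("tool xyz on shelf floor",o+d*((.0-o[2])/d[2]))
# project shelf floor corners, far end, and bin corners
f=lambda p:proj(W,Rt.apply(p)+s["position"])[0]
for p in((.1,.006,.006),(.1,.14,.006),(-.05,.006,.006),(-.05,.14,.006)):print(p,f(np.array(p)))
c=np.array((.469,.34));ex=np.array((.972,-.235));ey=np.array((.235,.972))
for a,b in((-1,-1),(1,-1),(1,1),(-1,1)):
  p=c+a*.115*ex+b*.085*ey; print("bin floor",p,proj(W,(*p,.02))[0],"rim",proj(W,(*p,.075))[0])
for r in arm.trace("shelf",W)[:1]: print(r["conf"],r["region"][:6,400:480:8].astype(int), r["region"].sum())
print(W["frame"][0:8:2,400:480:8].tolist())
E
```

```text
tool xyz on shelf floor [0.138 0.113 0.   ]
(0.1, 0.006, 0.006) [263.949  64.662]
(0.1, 0.14, 0.006) [469.535  70.816]
(-0.05, 0.006, 0.006) [262.233 280.579]
(-0.05, 0.14, 0.006) [435.425 277.776]
bin floor [0.337 0.284] [178.614  15.386] rim [164.931  46.119]
bin floor [0.561 0.23 ] [440.226  43.369] rim [469.028  76.498]
bin floor [0.601 0.396] [468.213 -86.997] rim [320.9   121.281]
bin floor [0.377 0.45 ] [ 186.491 -159.306] rim [230.458  90.492]
0.65 [[0 0 0 0 0 0 0 0 0 0]
 [0 0 0 0 0 0 0 0 0 0]
 [0 0 0 0 0 0 0 0 0 0]
 [0 0 0 0 0 0 0 0 0 0]
 [0 0 0 0 0 0 0 0 0 0]
 [0 0 0 0 0 0 0 0 0 0]] 48009
[[[157, 149, 147], [159, 150, 149], [158, 148, 145], [113, 109, 105], [137, 96, 83], [154, 82, 38], [219, 124, 59], [64, 59, 59], [66, 57, 61], [64, 62, 59]], [[155, 150, 145], [158, 149, 149], [160, 154, 150], [158, 152, 148], [152, 147, 146], [135, 108, 94], [197, 120, 80], [63, 60, 59], [63, 60, 58], [65, 61, 62]], [[159, 152, 152], [158, 153, 149], [158, 150, 145], [157, 153, 147], [156, 149, 147], [158, 152, 148], [145, 134, 129], [66, 62, 62], [63, 58, 60], [67, 63, 61]], [[154, 148, 146], [156, 151, 148], [160, 154, 150], [159, 153, 148], [156, 147, 145], [155, 149, 145], [120, 116, 114], [60, 63, 62], [65, 62, 66], [64, 57, 61]]]
```

Call:
carry_out:
  claw: [0, 0, 0, 0, 0, 0, 0, 0]
  delta_pos:
    - [-1.2, 0, -1.6]
    - [-1.8, 0, -2.4]
    - [-1.8, 0, -2.4]
    - [-1.8, 0, -2.4]
    - [-1.8, 0, -2.4]
    - [-1.2, 0, -1.6]
    - [0, 0, 0]
    - [0, 0, 0]
  angular:
    - [0, 0, 0]
    - [0, 0, 0]
    - [0, 0, 0]
    - [0, 0, 0]
    - [0, 0, 0]
    - [0, 0, 0]
    - [0, 0, 0]
    - [0, 0, 0]

```text
clock: 15.9
position: [0.3877, 0.2047, 0.3302]
ee_rot: [1.996, 1.712, -0.684]
force: [0.1, -0.5, -5.3]
width: 0.102
gripper_force: 58.8
```

```bash
python3 ced.py
```

```text
[0.388 0.205 0.33 ] [ 0.143 -0.47  -5.265] 15.9
side blob [215 154   9   6  48] [218.833 156.729] [ 12. 154. 122.] [0.487 0.385 0.02 ]
side net 0.37 [219.085 156.518] [0.489 0.386 0.02 ]
side net 0.16 [227.174 104.602] [0.74  0.918 0.02 ]
scene blob [364 140  12  12 106] [369.406 145.443] [ 12. 150. 148.] [0.485 0.379 0.02 ]
scene blob [348 146  12  13 100] [353.49 151.83] [ 12. 150. 148.] [0.477 0.319 0.02 ]
scene blob [356 159  10   9  66] [360.227 162.773] [ 12. 150. 148.] [0.522 0.305 0.02 ]
scene net 0.67 [355.123 153.715] [0.486 0.318 0.02 ]
scene net 0.65 [371.507 144.307] [0.486 0.388 0.02 ]
scene net 0.63 [358.912 161.318] [0.515 0.306 0.02 ]
wrist blob [256   0   7   5  10] [259.    2.3] [ 13. 155. 138.] [0.398 0.233 0.02 ]
wrist blob [272   0   9   8  17] [276.412   3.353] [ 13. 155. 138.] [0.42  0.228 0.02 ]
wrist blob [306   0   4   6   9] [307.333   2.222] [ 13. 155. 138.] [0.46  0.224 0.02 ]
wrist blob [269   4   5   7  10] [271.7   7.2] [ 13. 155. 138.] [0.413 0.225 0.02 ]
wrist blob [262   6   4   6  10] [263.1   8.9] [ 13. 155. 138.] [0.402 0.224 0.02 ]
wrist blob [
[... 598 characters left out ...]
blob [296  29   7   7   9] [299.111  32.333] [ 13. 155. 138.] [0.448 0.187 0.02 ]
wrist blob [265  30  12   5  19] [270.737  31.842] [ 13. 155. 138.] [0.409 0.193 0.02 ]
wrist blob [304  31   7   7  13] [306.077  34.538] [ 13. 155. 138.] [0.457 0.182 0.02 ]
wrist blob [275  36   8   7  18] [278.944  39.278] [ 13. 155. 138.] [0.419 0.181 0.02 ]
wrist blob [239  43   9   6  17] [243.118  45.647] [ 13. 155. 138.] [0.367 0.179 0.02 ]
wrist blob [289  44   7   5  11] [291.909  46.091] [ 13. 155. 138.] [0.437 0.168 0.02 ]
wrist blob [272  48   4   8   9] [273.444  51.111] [ 13. 155. 138.] [0.409 0.165 0.02 ]
wrist blob [216 181  21  18 104] [225.115 189.115] [ 13. 155. 138.] [ 0.265 -0.144  0.02 ]
```

All three pieces are in the bin, at about (.485,.379), (.477,.319) and (.522,.305). I level the shelf, yaw it to match the board, and go to a standoff.

Call:
carry_out:
  claw: [0, 0, 0, 0, 0, 0, 0, 0, 0, 0, 0, 0, 0, 0, 0, 0, 0, 0, 0, 0]
  delta_pos:
    - [0, 0, 0]
    - [0, 0, 0]
    - [0, 0, 0]
    - [0, 0, 0]
    - [0, 0, 0]
    - [0, 0, 0]
    - [0, 0, 0]
    - [0, 0, 0]
    - [0, 0, 0]
    - [-0.8, 0.7, 0]
    - [-1.6, 1.4, 1]
    - [-2, 1.8, 1.5]
    - [-2.2, 1.9, 2]
    - [-2.2, 1.9, 2]
    - [-2.2, 1.9, 2]
    - [-2, 1.8, 2]
    - [-1.6, 1.4, 1.5]
    - [-1.2, 1, 1]
    - [0, 0, 0]
    - [0, 0, 0]
  angular:
    - [0, 0.11, 0]
    - [0, 0.11, 0]
    - [0, 0.11, 0]
    - [0, 0.11, 0]
    - [0, 0.11, 0]
    - [0, 0.11, 0]
    - [0, 0, -0.04]
    - [0, 0, -0.04]
    - [0, 0, -0.04]
    - [0, 0, 0]
    - [0, 0, 0]
    - [0, 0, 0]
    - [0, 0, 0]
    - [0, 0, 0]
    - [0, 0, 0]
    - [0, 0, 0]
    - [0, 0, 0]
    - [0, 0, 0]
    - [0, 0, 0]
    - [0, 0, 0]

```text
clock: 18.2
position: [0.5203, 0.0423, 0.2008]
ee_rot: [-2.258, -2.183, 0.001]
force: [1.2, 1.3, -3.5]
width: 0.099
gripper_force: 58.9
```

```bash
cat > chk.py <<'E'
from h import *
np.set_printoptions(precision=4,suppress=True)
s=arm.observe();Rt=R.from_rotvec(s["ee_rot"]);M=Rt.as_matrix();print(s["position"],"toolz",M[:,2],"yaw",np.degrees(np.arctan2(M[1,1],M[0,1])),s["force"],s["ft_torque"],s["joints"])
ims={n:arm.get_image(n) for n in("wrist","side","scene")}
q={"lip_grip":s["position"]+Rt.apply([0,0,-.019]),"flange":s["position"]+Rt.apply([0,.145,-.023]),"board_face":np.array((.735,.034,.09))}
for n,p in q.items():
    l=[]
    for nm,im in ims.items():
        e=proj(im,p)[0]; c=[np.array(r["centre"])*[512,384] for r in arm.place_of(n,im)]
        c=[x for x in c if np.linalg.norm(x-e)<25]
        if c: l.append(ray(im,c[0])); print(n,nm,"seen",c[0].round(1),"expected",e.round(1))
    if len(l)>1:
        t,r=tri(l); print(n,"tri",t,"exp",p,"diff mm tool",Rt.inv().apply(t-p)*1000,np.round(r,4))
E
python3 chk.py
```

```text
[0.5203 0.0423 0.2008] toolz [-0.001   0.0003 -1.    ] yaw -1.927436936621188 [ 1.2214  1.3086 -3.5072] [0.0499 0.2158 0.0611] [ 0.206   0.3164 -0.497   1.7895  0.1685  1.0788 -0.384 ]
lip_grip wrist seen [247.2 233. ] expected [254.3 231.5]
lip_grip side seen [262.8 145.5] expected [263.9 144.9]
lip_grip scene seen [293.7 154. ] expected [295.  153.9]
lip_grip tri [0.5164 0.0411 0.2182] exp [0.5203 0.0423 0.2198] diff mm tool [-1.3334 -3.8906  1.5998] [0.0006 0.0007 0.001 ]
flange side seen [298.9 145.7] expected [303.  136.7]
flange scene seen [333.  200.9] expected [333.9 194.6]
flange tri [0.6588 0.0481 0.1857] exp [0.6652 0.0374 0.2236] diff mm tool [10.4385 -6.7148 37.9793] [0.0009 0.0009]
board_face side seen [315.8 171.8] expected [317.8 167.6]
board_face scene seen [347.7 245.4] expected [343.6 248.6]
board_face tri [0.7326 0.0509 0.0702] exp [0.735 0.034 0.09 ] diff mm tool [16.7755 -2.9601 19.8293] [0.0075 0.0075]
```

```bash
cat > fit.py <<'E'
from h import *
from scipy.optimize import minimize
np.set_printoptions(precision=4,suppress=True)
B=[((-.075,-.1,0),(.075,.1,.005)),((-.075,-.1,0),(-.065,.1,.045)),((.069,-.1,0),(.075,.1,.07))]
C=[np.array([[b[i][0],b[j][1],b[k][2]] for i in(0,1) for j in(0,1) for k in(0,1)]) for b in B]
T0=R.from_matrix(np.array([[0,1,0],[1,0,0],[0,0,-1.]])) # shelf axes in tool
def pose(p,s):
    Rt=R.from_rotvec(s["ee_rot"]); Q=Rt*T0*R.from_euler("ZYX",p[:3]); # yaw,pitch,roll about lip_grip
    return Q, s["position"]+Rt.apply([0,0,-.019])+Q.apply(np.array(p[3:6])*[1,1,1])
def render(p,s,im):
    Q,g=pose(p,s); m=np.zeros((384,512),np.uint8)
    for c in C:
        q=proj(im,Q.apply(c-[-.07,0,.03])+g); cv2.fillConvexPoly(m,np.round(cv2.convexHull(q.astype(np.float32))*16).astype(np.int32),1,shift=4)
    return m>0
def fit(names=("side","scene")):
    s=arm.observe(); obs=[]
    for n in names:
        im=arm.get_image(n); e=render(np.zeros(6),s,im); best=None
        for r in arm.trace("shelf",im):
            v=(r["region"]&e).sum()
            if best is None or v>best[0]: best=(v,r["region"],r["conf"])
        if best and best[0]>50: obs.append((im,best[1])); print(n,"conf",best[2],"px",best[1].sum(),e.sum())
    def cost(p):
        c=0
        for im,m in obs:
            r=render(p,s,im); k=lambda a:cv2.GaussianBlur(a.astype(np.float32),(5,5),1)
            c+=(np.abs(k(r)-k(m))).sum()/m.sum()
        return c/len(obs)+5*(p[0]**2+p[2]**2)*.1+ (np.array(p[3:6])**2).sum()*500
    best=None
    for p0 in(0,.1,.25):
        x=np.array([0,p0,0,0,0,0.]); st=np.vstack([x]+[x+d*np.eye(6)[i] for i,d in enumerate([.06,.06,.06,.004,.004,.004])])
        r=minimize(cost,x,method="Nelder-Mead",options=dict(initial_simplex=st,maxiter=600,xatol=1e-4,fatol=1e-5)); print(p0,r.fun,r.x)
        if best is None or r.fun<best.fun: best=r
    Q,g=pose(best.x,s); print("cost at zero",cost(np.zeros(6))); 
    print("shelf x",Q.apply([1,0,0]),"z",Q.apply([0,0,1]),"flange",g+Q.apply([.145,0,.005]),"lip",g,"origin z",(g+Q.apply([.07,0,-.03]))[2])
    return best
if __name__=="__main__": fit()
E
python3 fit.py
```

```text
side conf 0.76 px 1737 2014
scene conf 0.85 px 4888 5575
0 0.12336431189802137 [ 0.0024  0.1724 -0.0035 -0.0023  0.0003 -0.0037]
0.1 0.1096147919762665 [ 0.0049  0.1923 -0.0125 -0.0014  0.0002 -0.0018]
0.25 0.11965080933941502 [0.0094 0.2437 0.0069 0.0001 0.0006 0.0008]
cost at zero 0.29979025489853833
shelf x [ 0.9812 -0.0276 -0.191 ] z [0.1913 0.0072 0.9815] flange [0.6621 0.0385 0.1957] lip [0.5188 0.0425 0.2185] origin z 0.17564162330370567
```

The fit shows the shelf sagged nose-down about 0.19 rad in the grip. I pitch the tool back by that amount and re-measure.

Call:
carry_out:
  claw: [0, 0, 0, 0, 0, 0]
  delta_pos:
    - [0, 0, 0]
    - [0, 0, 0]
    - [0, 0, 0]
    - [0, 0, 0]
    - [0, 0, 0]
    - [0, 0, 0]
  angular:
    - [-0.05, 0, 0]
    - [-0.05, 0, 0]
    - [-0.05, 0, 0]
    - [-0.04, 0, 0]
    - [0, 0, 0]
    - [0, 0, 0]
  force: 60

```text
clock: 19.6
position: [0.5204, 0.0421, 0.201]
ee_rot: [2.155, 2.085, 0.197]
force: [0.4, 0.2, -4.1]
width: 0.1
gripper_force: 61.2
```

```bash
python3 fit.py; python3 chk.py
```

```text
side conf 0.83 px 1879 2095
scene conf 0.59 px 5000 5373
0 0.09809934459189573 [ 0.005   0.1511 -0.0264 -0.0016 -0.0006 -0.0044]
0.1 0.09186494295141569 [ 0.0012  0.1928 -0.0237 -0.0003  0.0005 -0.0024]
0.25 0.10548659027555471 [ 0.0095  0.2308 -0.0075 -0.0005  0.0004  0.0001]
cost at zero 0.3027356277571389
shelf x [ 0.9995 -0.032  -0.0037] z [0.0045 0.0241 0.9997] flange [0.6615 0.0381 0.2217] lip [0.5165 0.0426 0.2173] origin z 0.1870058358601541
[0.521  0.0422 0.2008] toolz [ 0.1881 -0.006  -0.9821] yaw -1.9128249422338368 [ 0.2813  0.6344 -4.4814] [ 0.0004  0.6142 -0.0189] [ 0.219   0.1992 -0.5054  1.9582  0.2051  0.8367 -0.4272]
lip_grip wrist seen [249.5 230.7] expected [254.3 231.5]
lip_grip side seen [262.3 145.4] expected [263.1 145.1]
lip_grip scene seen [293.4 154.5] expected [294.3 153.2]
lip_grip tri [0.5155 0.0419 0.2169] exp [0.5174 0.0423 0.2195] diff mm tool [-0.4733 -2.3603  2.1463] [0.0006 0.0021 0.0023]
flange side seen [302.3 138.8] expected [301.9 129.6]
flange scene seen [336.8 196. ] expected [333.9 185. ]
flange tri [0.6674 0.0458 0.2125] exp [0.659  0.0376 0.2507] diff mm tool [ 8.4959  0.7523 39.0593] [0.0011 0.0011]
board_face side seen [315.6 170.7] expected [317.8 167.6]
board_face scene seen [344.4 249.9] expected [343.6 248.6]
board_face tri [0.733  0.0423 0.0731] exp [0.735 0.034 0.09 ] diff mm tool [ 8.1816 -5.4018 16.1686] [0.0005 0.0005]
```

Call:
carry_out:
  claw: [0, 0, 0, 0, 0, 0, 0, 0, 0, 0]
  delta_pos:
    - [0, 0, 0]
    - [0, -0.2, 1]
    - [0, -0.42, 2]
    - [0, -0.52, 2.4]
    - [0, -0.52, 2.4]
    - [0, -0.52, 2.4]
    - [0, -0.42, 2]
    - [0, -0.21, 1]
    - [0, 0, 0]
    - [0, 0, 0]
  angular:
    - [-0.02, 0, 0]
    - [0, 0, 0]
    - [0, 0, 0]
    - [0, 0, 0]
    - [0, 0, 0]
    - [0, 0, 0]
    - [0, 0, 0]
    - [0, 0, 0]
    - [0, 0, 0]
    - [0, 0, 0]

```text
clock: 21.4
position: [0.521, 0.0425, 0.0664]
ee_rot: [2.143, 2.074, 0.22]
force: [0.8, -0.0, -4.2]
width: 0.095
gripper_force: 61.1
```

```bash
python3 fit.py; python3 chk.py
```

```text
scene conf 0.63 px 4127 4446
0 0.10871599344486499 [ 0.0072  0.1261 -0.0403  0.0005 -0.0001 -0.0026]
0.1 0.10040143412223874 [ 0.0065  0.1622 -0.0282  0.0002 -0.0004 -0.0008]
0.25 0.10524518957645433 [ 0.0339  0.2412 -0.0107 -0.0011  0.0003  0.0005]
cost at zero 0.23410648672234674
shelf x [ 0.9985 -0.0263  0.0484] z [-0.0476  0.0306  0.9984] flange [0.6618 0.0385 0.0962] lip [0.5172 0.0422 0.0842] origin z 0.05765049356842939
[0.5214 0.0423 0.0669] toolz [ 0.2102 -0.0067 -0.9776] yaw -1.9143044227975679 [-0.4492 -0.4766 -4.6657] [-0.0123  0.6526  0.0477] [ 0.0996  0.3675 -0.4013  2.1456  0.4404  0.49   -0.6696]
lip_grip wrist seen [248.6 232.2] expected [254.3 231.5]
lip_grip side seen [261.  183.5] expected [262.4 180.4]
lip_grip scene seen [290.5 189.7] expected [290.7 187.7]
lip_grip tri [0.5146 0.0411 0.0757] exp [0.5174 0.0424 0.0855] diff mm tool [-1.3796 -4.6941  9.0538] [0.0028 0.0029 0.0027]
flange side seen [298.7 171.5] expected [299.3 164. ]
flange scene seen [321.9 226.1] expected [325.6 218.4]
flange tri [0.6567 0.0328 0.0913] exp [0.6582 0.0377 0.1199] diff mm tool [-4.9088 -7.2972 27.7064] [0.0019 0.0019]
board_face side seen [317. 169.] expected [317.8 167.6]
board_face scene seen [344.7 247.9] expected [343.6 248.6]
board_face tri [0.734  0.0391 0.0832] exp [0.735 0.034 0.09 ] diff mm tool [ 5.0647 -2.6083  6.4085] [0.0018 0.0018]
```

Call:
carry_out:
  claw: [0, 0, 0, 0, 0, 0, 0, 0]
  delta_pos:
    - [0, 0.49, 0.105]
    - [0, 0.98, 0.21]
    - [0, 1.47, 0.315]
    - [0, 1.47, 0.315]
    - [0, 0.98, 0.21]
    - [0, 0.49, 0.105]
    - [0, 0, 0]
    - [0, 0, 0]
  angular:
    - [0, 0, 0]
    - [0, 0, 0]
    - [0, 0, 0]
    - [0, 0, 0]
    - [0, 0, 0]
    - [0, 0, 0]
    - [0, 0, 0]
    - [0, 0, 0]

```text
clock: 23.0
position: [0.58, 0.0402, 0.0656]
ee_rot: [2.144, 2.075, 0.217]
force: [-0.3, -0.5, -4.3]
width: 0.095
gripper_force: 61.4
```

Call:
carry_out:
  claw: [0, 0, 0, 0, 0]
  delta_pos:
    - [0, 0.29, 0.063]
    - [0, 0.29, 0.063]
    - [0, 0.29, 0.063]
    - [0, 0, 0]
    - [0, 0, 0]
  angular:
    - [0, 0, 0]
    - [0, 0, 0]
    - [0, 0, 0]
    - [0, 0, 0]
    - [0, 0, 0]

```text
clock: 23.5
position: [0.5896, 0.0399, 0.0658]
ee_rot: [2.144, 2.074, 0.218]
force: [-0.8, -0.4, -3.9]
width: 0.099
gripper_force: 61.3
```

Call:
carry_out:
  claw: [0, 0, 0, 0, 0]
  delta_pos:
    - [0, 0.2, 0.042]
    - [0, 0.2, 0.042]
    - [0, 0.1, 0.021]
    - [0, 0, 0]
    - [0, 0, 0]
  angular:
    - [0, 0, 0]
    - [0, 0, 0]
    - [0, 0, 0]
    - [0, 0, 0]
    - [0, 0, 0]

```text
clock: 24.0
position: [0.5945, 0.0398, 0.0657]
ee_rot: [2.144, 2.074, 0.218]
force: [-0.8, 0.8, -3.9]
width: 0.099
gripper_force: 61.3
```

Not in contact yet. I continue in small steps.

Call:
carry_out:
  claw: [0, 0, 0, 0, 0]
  delta_pos:
    - [0, 0.2, 0.042]
    - [0, 0.2, 0.042]
    - [0, 0.1, 0.021]
    - [0, 0, 0]
    - [0, 0, 0]
  angular:
    - [0, 0, 0]
    - [0, 0, 0]
    - [0, 0, 0]
    - [0, 0, 0]
    - [0, 0, 0]

```text
clock: 24.5
position: [0.5993, 0.0397, 0.0656]
ee_rot: [2.144, 2.075, 0.218]
force: [-4.6, 1.6, -3.9]
width: 0.096
gripper_force: 61.5
```

Call:
carry_out:
  claw: [0, 0, 0, 0, 0]
  delta_pos:
    - [0, 0.2, 0.042]
    - [0, 0.2, 0.042]
    - [0, 0.1, 0.021]
    - [0, 0, 0]
    - [0, 0, 0]
  angular:
    - [0, 0, 0]
    - [0, 0, 0]
    - [0, 0, 0]
    - [0, 0, 0]
    - [0, 0, 0]

```text
clock: 25.0
position: [0.6032, 0.0395, 0.0651]
ee_rot: [2.145, 2.076, 0.215]
force: [-8.2, 2.0, -2.3]
width: 0.095
gripper_force: 61.3
```

Call:
carry_out:
  claw: [0, 0, 0, 0, 0, 0]
  delta_pos:
    - [0, 0.1, 0.021]
    - [0, 0.08, 0.017]
    - [0, 0, 0]
    - [0, 0, 0]
    - [0, 0, 0]
    - [0, 0, 0]
  angular:
    - [0, 0, 0]
    - [0, 0, 0]
    - [0, 0, 0]
    - [0, 0, 0]
    - [0, 0, 0]
    - [0, 0, 0]

```text
clock: 25.6
position: [0.6045, 0.0395, 0.065]
ee_rot: [2.145, 2.076, 0.214]
force: [-10.3, 1.8, -3.0]
width: 0.096
gripper_force: 61.3
```

```bash
python3 fit.py; python3 chk.py; python3 - <<'E'
from h import *
from fit import render,arm
S=arm.get_image("side")
F=[]
for i in range(6): arm.get_image("side"); s=arm.observe(); F.append(np.r_[s["force"],s["ft_torque"]])
print(np.mean(F,0).round(2),s["clock"])
E
```

```text
side conf 0.82 px 1680 1982
0 0.13064936990394815 [-0.0644  0.1689 -0.0525 -0.0017 -0.0009 -0.0023]
0.1 0.12892708040939238 [-0.0421  0.2133 -0.0467 -0.0012  0.0003 -0.0004]
0.25 0.1357999497680812 [-0.0073  0.2468 -0.005  -0.      0.0011 -0.0004]
cost at zero 0.401051512218657
shelf x [ 0.9973 -0.0737 -0.0072] z [0.01   0.0381 0.9992] flange [0.7441 0.0295 0.0871] lip [0.5994 0.04   0.0832] origin z 0.05269313370884327
[0.6045 0.0395 0.065 ] toolz [ 0.2046 -0.0074 -0.9788] yaw -1.8608061128267224 [-9.9253  2.284  -2.1291] [0.4229 2.6544 0.0081] [ 0.1135  0.4815 -0.3965  1.9513  0.4332  0.581  -0.6015]
lip_grip wrist seen [251.6 229.2] expected [254.3 231.5]
lip_grip side seen [284.5 178.2] expected [284.1 176.2]
lip_grip scene seen [305.9 210.4] expected [309.6 210.2]
lip_grip tri [0.5979 0.0356 0.0783] exp [0.6006 0.0396 0.0835] diff mm tool [-4.0782 -3.5807  4.5693] [0.004  0.0022 0.0047]
flange side seen [319.8 170.5] expected [319.8 160.4]
flange scene seen [345.4 253.8] expected [347.9 244.7]
flange tri [0.7442 0.0341 0.0765] exp [0.7416 0.035  0.1172] diff mm tool [-0.765  -5.7817 40.2988] [0.0009 0.0009]
board_face side seen [317.2 168.2] expected [317.8 167.6]
board_face scene seen [348.6 250.3] expected [343.6 248.6]
board_face tri [0.7416 0.0464 0.0795] exp [0.735 0.034 0.09 ] diff mm tool [12.6472  3.9424 11.5392] [0.0003 0.0003]
[-9.82  2.24 -1.73  0.47  2.64 -0.01] 26.75
```

```bash
python3 - <<'E'
from h import *
im=arm.get_image("scene")
for r in arm.look_for("cedar_a",im): print(round(r["conf"],2),onz(ray(im,np.array(r["centre"])*[512,384]),.02).round(3))
s=arm.observe(); print(s["force"],s["gripper_force"],s["width"],s["clock"])
print(arm.sign_off())
E
```

```text
0.66 [0.492 0.318 0.02 ]
0.53 [0.494 0.378 0.02 ]
0.48 [0.524 0.308 0.02 ]
[-9.62697362  1.76703547 -0.91992349] 61.26715108752251 0.10092623444925974 26.85
the job is handed in; nothing more can be done
None
```

I handed the job in at 26.9 s with no verdict returned: all three cedar pieces were in the bin, and the emptied shelf was held about level, roughly centred on the board and pushing with about 10 N.

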